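# Find the tin with the steel desk foot by its weight

## Robot

A 6-joint arm with a two-finger parallel gripper is mounted at the origin on the work surface. World frame = base frame: x ahead of the robot, y to its left, z up, the work surface at z = 0. Lengths are in m, angles in rad, forces in N, time in s.
With the tool pointing down it reaches from about 0.35 to 0.975 m from the base axis. Payload 4.9 kg.
Tool frame: the origin (TCP) lies between the finger pads; the fingertips stand 17 mm ahead of it and the grasp point (between the pads) lies 2 mm behind it; z points along the fingers, y is the direction in which the jaws open and shut (so a half turn about z gives the same grasp; the last joint's range is limited). The gripper opens to 85 mm and grips with 20 to 120 N. Pads are 22 mm wide; open, the fingers measure 114 mm over their backs; the gripper's body (76 mm by 85 mm) begins 54 mm behind the grasp point. The pads swing forward as they close: fully open they stand 13 mm farther back than shut.
Start: joints at [1.167, 0.053, 1.613, -0, 1.476, -0.119], TCP at [0.176, 0.6, 0.248] pointing down, gripper open.
Joint ranges: [-3.01, 3.01], [-1.01, 2.22], [0.06, 2.58], [-1.02, 4.17], [0.09, 2.62], [-3.14, 3.14]. Speed limits (rad/s): [2.57, 2.57, 3.14, 3.14, 3.14, 3.14].

## Interface

Orientations are given as a unit quaternion [w, x, y, z].
In Python, from plant import state, grab_frame, camera_model, job_done, find_in, silhouettes, landmark_of gives the robot as it stands.
- The arm moves only by the shell command python3 -m crank 'ROWS'. ROWS is JSON, a list of rows, each an object with "angular": the turn, a rotation vector about the tool's x, y, z each as a share of 5 degrees, from -1 to 1, a list of three; "delta_pos": the shift along the tool's x, y, z each as a share of 3 cm, from -1 to 1, a list of three; "gripper": the opening, from 0 (shut) to 1 (fully open). In form: [{"angular": [ax, ay, az], "delta_pos": [tx, ty, tz], "gripper": gripper}, ...]. A call has 1 to 12 rows; each row shifts and turns the commanded pose from where the row before left it, along the tool's axes as they then stand; what a row does not reach is not made up. A row lasts 1/8 s, in which the tool goes at most 62.5 mm and 10.7 degrees, less where a joint would pass 70% of its speed; a pose out of reach is approached as far as the arm can. A call with a number of a shift or a turn outside -1 to 1 is refused whole. A call with a gripper value outside its range is refused whole. The fingers move at their own pace and stop on an object; the grip force is fixed at half the most. Time passes only in rows, so rows that do not move let the fingers close. It gives the time, the measured TCP pose, the force and the opening at its end, in the units of the state.
- state(): the state, without advancing time (a new reading comes with each control period).
- grab_frame(name): name is "side" or "top" or "wrist"; returns the picture (400x640x3 uint8, red, green, blue); there is no depth.
- camera_model(name): a dict with "camera_matrix" (3x3 intrinsics, pixels), "rvec" (rotation vector, rad) and "tvec" (3), from world to camera coordinates, as OpenCV has them; the wrist camera has in their place "mount" (4x4, takes a point from camera to tool coordinates, whose origin is the TCP and whose axes are the flange's). Camera axes: x right, y down, z forward; pixel columns grow to the right and rows downward; lengths in m; the calibration is good to about 2 mm. A picture is of the moment at which its call begins: read the wrist's pose just before it. camera_model takes no time and is no camera call.
- job_done(): hands the job in, once; it reports no verdict.
Trained networks look in the newest picture that a camera, given by its name, has taken for a name from the list of things; names that differ only in an ending like _2 or _b are one class to them, and where a whole thing is asked for, a point or a joint stands for the part that bears it (a point fixed in the world has none). Each returns a list of dicts, best first, with "conf" (0 to 1); they miss things now and then, are a little off and sometimes report something else, mostly with a low value. They report only what shows in the picture. A call takes as long as a camera call.
- find_in(camera, target): "bbox" ([left, top, right, bottom] in pixels, round what is visible of it).
- silhouettes(camera, target): "mask" (400x640 bool, what is visible of it) and "bbox" ([left, top, right, bottom] in pixels, round what is visible of it).
- landmark_of(camera, target): "pixel" ([column, row] in pixels: a listed point, or the origin of a listed thing).
The state is a dict: "time": time; "joint_pos": joint angles; "joint_vel": joint speeds; "joint_efforts": joint torques, N m; "tool_pos": TCP position; "tool_rot": TCP orientation; "contact_force": force on the tool from outside, world axes, zero at the start; "ft_torque": the same for the moment, N m; "gripper_width": opening from 0.0 (shut) to 1.0 (fully open).
Only numpy, scipy, OpenCV 4.12 (cv2) and the standard library are available. Lean on these libraries where they do the work, as an engineer would, in place of code of your own. Each camera call takes 0.05 s, during which the arm holds its last target.

## Task

One of the three closed tins on the desk holds the steel desk foot and is clearly the heaviest. To feel their weights, lift each about 5 cm off the desk for a second and stand it back where it was: first the one on the robot's left, then the middle one, then the right one (which may stay in the gripper if it is the heaviest). Then hold the heaviest up, upright, about 20 cm above the desk and finish while holding it there, the other two standing in their places and nothing else disturbed.

Things in the scene. Friction and masses are not known exactly. Their poses are not given: they have to be found in the camera images.
- left_tin_c (a point): left of three identical closed square metal tins, 54 x 54 mm, 80 mm tall, on the robot's left (largest y). Point: the tin's centre, 40 mm above its underside; z up through the lid, x and y square to its flat sides. Grip it across any two opposite sides. The thing inside shifts 2 mm at most. One of the three, not always the same, weighs 0.46 to 0.60 kg, the others 0.11 to 0.27 kg
- middle_tin_c (a point): middle of three identical closed square metal tins, 54 x 54 mm, 80 mm tall, between the other two. Point: the tin's centre, 40 mm above its underside; z up through the lid, x and y square to its flat sides. Grip it across any two opposite sides. The thing inside shifts 2 mm at most. One of the three, not always the same, weighs 0.46 to 0.60 kg, the others 0.11 to 0.27 kg
- right_tin_c (a point): right of three identical closed square metal tins, 54 x 54 mm, 80 mm tall, on the robot's right (smallest y). Point: the tin's centre, 40 mm above its underside; z up through the lid, x and y square to its flat sides. Grip it across any two opposite sides. The thing inside shifts 2 mm at most. One of the three, not always the same, weighs 0.46 to 0.60 kg, the others 0.11 to 0.27 kg
- tape_roll: bystander: loose roll of brown parcel tape lying flat beyond the tins, 100 mm across, 48 mm high; origin at the centre of its underside
- dispenser: bystander: loose red tape dispenser beyond the tins, 75 x 55 mm and 66 mm high; origin at the centre of its underside
- mug: bystander: loose white mug to the left of the tins, 76 mm across plus a handle, 85 mm high; origin at the centre of its underside

How it is judged:
By the outcome, as a careful person would: the job done as asked, in the order asked, and still so for the second after the job is handed in, while the arm keeps its last pose, push and grip.
It also fails if it takes over 72 s, if anything falls off the work surface, if the arm or the gripper's body presses on something with over 40 N, if the wrist force passes 120 N, or if a joint passes its speed limit or range.

## Working session

There is one attempt and no reset: what is moved stays moved. The work goes in short steps, Python scripts to look and compute and a shell command to move; the robot and the scene stay as the last step left them, time stands still between calls to the robot, and variables do not carry over. Pictures are saved under pics/ and viewed, and the job is handed in when it is done.

```bash
mkdir -p pics; ls; cat > h.py <<'E'
import numpy as np, cv2
from plant import *
def snap(n,f):
    im=grab_frame(n); cv2.imwrite('pics/'+f,im[:,:,::-1]); return im
def ray(n,px):
    m=camera_model(n);K=np.array(m["camera_matrix"]);R=cv2.Rodrigues(np.array(m["rvec"],float))[0];t=np.array(m["tvec"]).ravel()
    d=R.T@np.linalg.inv(K)@np.array([px[0],px[1],1.]);return -R.T@t,d
def atz(n,px,z):
    c,d=ray(n,px);return c+d*(z-c[2])/d[2]
def proj(n,P):
    m=camera_model(n);return cv2.projectPoints(np.array(P,float).reshape(-1,1,3),np.array(m["rvec"],float),np.array(m["tvec"],float),np.array(m["camera_matrix"]),None)[0].reshape(-1,2)
E
python3 - <<'E'
from h import *
snap('top','t0.png');snap('side','s0.png')
for c in('top','side'):
  for n in('left_tin_c','middle_tin_c','right_tin_c'):
    for r in landmark_of(c,n)[:3]: print(c,n,r['pixel'],r['conf'],atz(c,r['pixel'],.04))
    for r in find_in(c,n)[:3]: print('  box',np.round(r['bbox']),r['conf'])
  for n in('mug','tape_roll','dispenser'):
    for r in landmark_of(c,n)[:1]: print(c,n,r['pixel'],r['conf'],atz(c,r['pixel'],0))
s=state();print(s)
for c in('top','side'): print(ray(c,(320,200)))
E
```

```text
pics
top left_tin_c [252.7, 257.1] 0.82 [0.50815977 0.24227094 0.04      ]
  box [232. 241. 269. 270.] 0.9
top middle_tin_c [359.6, 219.6] 0.71 [ 0.59293212 -0.00616091  0.04      ]
  box [347. 205. 380. 234.] 0.72
top right_tin_c [469.5, 247.2] 0.69 [ 0.52692655 -0.25711766  0.04      ]
top mug [163.3, 253.8] 0.71 [0.51835537 0.46454999 0.        ]
top tape_roll [297.3, 152.0] 0.7 [7.68529187e-01 1.40216762e-01 1.11022302e-16]
top dispenser [428.0, 143.3] 0.85 [ 0.78761716 -0.18688239  0.        ]
side left_tin_c [251.0, 196.1] 0.87 [0.52553809 0.26343211 0.04      ]
  box [239. 178. 266. 222.] 0.7
side middle_tin_c [336.7, 240.6] 0.81 [ 0.58905597 -0.00257794  0.04      ]
  box [320. 216. 354. 269.] 0.94
side right_tin_c [397.0, 324.9] 0.73 [ 0.52925938 -0.25550175  0.04      ]
  box [376. 294. 420. 355.] 0.73
  box [204. 148. 233. 187.] 0.16
side mug [221.8, 182.0] 0.75 [0.52411773 0.43439354 0.        ]
side tape_roll [356.1, 200.9] 0.68 [0.76597131 0.14887172 0.        ]
side dispenser [459.3, 262.7] 0.96 [ 0.79119025 -0.17378527  0.        ]
{'time': 1.0, 'joint_pos': array([ 1.16699557e+00,  5.26976931e-02,  1.61288476e+00, -1.16398632e-05,
        1.47598390e+00, -1.18995644e-01]), 'joint_vel': array([ 0.0001329 , -0.00017689,  0.0002741 ,  0.00137431,  0.00177641,
       -0.00127658]), 'joint_efforts': array([ 9.97137504e-04, -3.93680048e+01, -3.70478153e+01,  9.21338074e-05,
        4.28105895e-04,  5.11737639e-06]), 'tool_pos': array([0.17560305, 0.59981486, 0.24831412]), 'tool_rot': array([8.99489684e-06, 1.41921214e-01, 9.89877957e-01, 1.12042718e-05]), 'contact_force': array([-0.89205656,  0.25659003,  0.25897516]), 'ft_torque': array([-0.03738878, -0.02753571, -0.02413247]), 'gripper_width': 0.9966741262651277}
(array([0.49331092, 0.10318338, 0.95803455]), array([ 0.15787365, -0.01889213, -0.98769968]))
(array([ 0.07997983, -0.65907338,  0.65588047]), array([ 0.49114991,  0.6940026 , -0.52657462]))
```

View pics/t0.png

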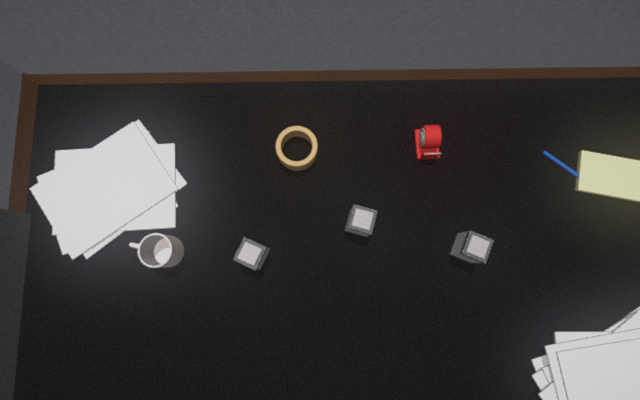

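View pics/s0.png

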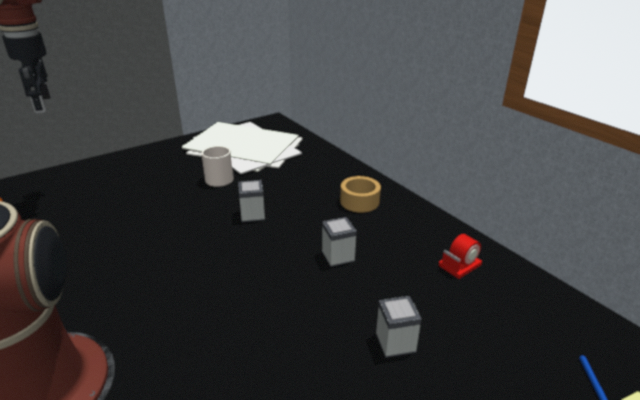

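```bash
python3 - <<'E'
import cv2,numpy as np
a=cv2.imread('pics/t0.png');b=cv2.imread('pics/s0.png')
f=lambda im,x,y,w=50:cv2.resize(im[y-w//2:y+w//2+10,x-w//2:x+w//2+10],(260,260),interpolation=2)
top=np.hstack([f(a,252,257),f(a,360,219),f(a,469,247)]);bot=np.hstack([f(b,250,196),f(b,337,240),f(b,397,325)])
cv2.imwrite('pics/c0.png',np.vstack([top,bot]))
E
```

```text
(no output)
```

View pics/c0.png

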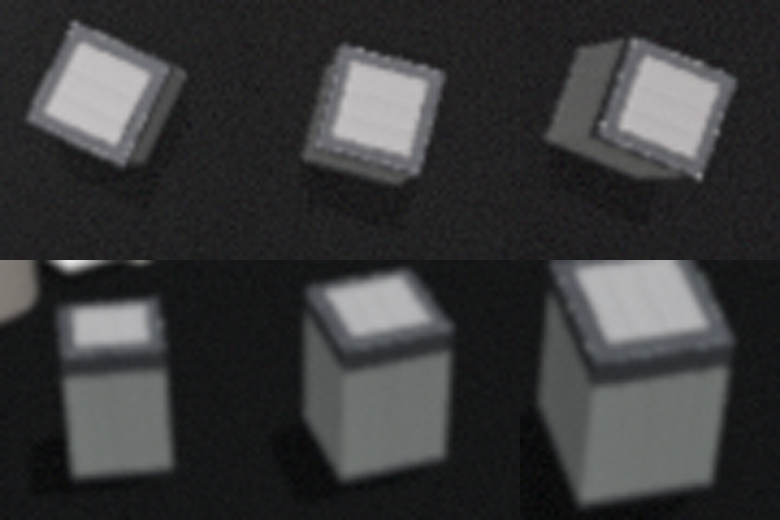

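The top view shows three tins, with lids near (252,252), (362,220) and (478,248). The mug is at (158,250), the tape at (297,148) and the dispenser at (430,140). I'll measure the lids from the saved picture.

```bash
python3 - <<'E'
from h import *
a=cv2.imread('pics/t0.png',0)
b=cv2.imread('pics/s0.png',0)
for cam,im,pts in(('top',a,[(250,252),(362,219),(478,248)]),('side',b,[(251,187),(339,227),(400,308)])):
  for (x,y) in pts:
    w=11 if cam=='top' else 16
    S=8
    sub=im[y-w:y+w,x-w:x+w]; 
    big=cv2.GaussianBlur(cv2.resize(sub,None,fx=S,fy=S,interpolation=cv2.INTER_CUBIC),(0,0),3)
    th=(big>160).astype(np.uint8); n,l,st,ce=cv2.connectedComponentsWithStats(th)
    k=l[w*S,w*S]; m=(l==k).astype(np.uint8)
    ys,xs=np.nonzero(m); P=np.c_[(xs+.5)/S-.5+x-w,(ys+.5)/S-.5+y-w]
    W=np.array([atz(cam,p,.08)[:2] for p in P[::7]])
    r=cv2.minAreaRect((W*1000).astype(np.float32))
    print(cam,(x,y),'mean',W.mean(0).round(4),'rect',np.round(r[0],1),np.round(r[1],1),round(r[2],1))
print(state()['time'])
E
```

```text
top (250, 252) mean [0.517  0.2444] rect [516.3 244.1] [40.2 40.3] 64.0Traceback (most recent call last):
  File "<stdin>", line 13, in <module>
  File "h.py", line 9, in atz
    c,d=ray(n,px);return c+d*(z-c[2])/d[2]
        ~~~^^^^^^
  File "h.py", line 6, in ray
    m=camera_model(n);K=np.array(m["camera_matrix"]);R=cv2.Rodrigues(np.array(m["rvec"],float))[0];t=np.array(m["tvec"]).ravel()
ValueError: time passes only in moves, steps and waits
```

```bash
python3 - <<'E'
s=open('h.py').read()
s=s.replace("from plant import *","from plant import *\nimport functools\ncamera_model=functools.lru_cache(None)(camera_model)")
open('h.py','w').write(s)
E
python3 - <<'E'
from h import *
print(state()['time'])
a=cv2.imread('pics/t0.png',0)
b=cv2.imread('pics/s0.png',0)
for cam,im,pts in(('top',a,[(250,252),(362,219),(478,248)]),('side',b,[(251,187),(339,227),(400,308)])):
  for (x,y) in pts:
    w=11 if cam=='top' else 16
    S=8
    sub=im[y-w:y+w,x-w:x+w]; 
    big=cv2.GaussianBlur(cv2.resize(sub,None,fx=S,fy=S,interpolation=cv2.INTER_CUBIC),(0,0),3)
    th=(big>160).astype(np.uint8); n,l,st,ce=cv2.connectedComponentsWithStats(th)
    k=l[w*S,w*S]; m=(l==k).astype(np.uint8)
    ys,xs=np.nonzero(m); P=np.c_[(xs+.5)/S-.5+x-w,(ys+.5)/S-.5+y-w]
    W=np.array([atz(cam,p,.08)[:2] for p in P[::7]])
    r=cv2.minAreaRect((W*1000).astype(np.float32))
    print(cam,(x,y),'mean',W.mean(0).round(4),'rect',np.round(r[0],1),np.round(r[1],1),round(r[2],1))
E
```

```text
1.0
top (250, 252) mean [0.517  0.2444] rect [516.3 244.1] [40.2 40.3] 64.0
top (362, 219) mean [ 0.5907 -0.0074] rect [590.7  -7.4] [39.9 39.5] 73.5
top (478, 248) mean [ 0.5273 -0.2599] rect [ 527.7 -260. ] [40.  39.1] 65.9
side (251, 187) mean [0.5172 0.2471] rect [517.5 247.5] [34.2 36.4] 64.3
side (339, 227) mean [ 0.5916 -0.0045] rect [591.6  -4.2] [36.  36.8] 74.4
side (400, 308) mean [ 0.5287 -0.2568] rect [ 529.  -256.6] [37.3 37.9] 66.8
```

```bash
cat >> h.py <<'E'
from scipy.spatial.transform import Rotation as Rn
def go(x,y,z,jaw=None):
    s=state();p=np.array(s['tool_pos']);q=np.array(s['tool_rot']);R=Rn.from_quat(q[[1,2,3,0]]).as_matrix()
    jy=np.degrees(np.arctan2(R[1,1],R[0,1]))
    print('t',round(s['time'],2),'p',p.round(4),'jaw',round(jy,2),'tilt',R[:,2].round(4),'w',round(s['gripper_width'],3),'F',np.round(s['contact_force'],2),'T',np.round(s['ft_torque'],2),'eff',np.round(s['joint_efforts'][1:3],2))
    d=R.T@(np.array([x,y,z])-p)/.03
    print('units now',d.round(2))
    if jaw is not None:
        e=(jaw-jy+90)%180-90 # world yaw increase
        v=Rn.from_matrix(R).inv()*Rn.from_euler('z',e,degrees=True)
        # also fix tilt
        tgt=Rn.from_matrix(np.array([[np.sin(np.radians(jy+e)),np.cos(np.radians(jy+e)),0],[-np.cos(np.radians(jy+e)),np.sin(np.radians(jy+e)),0],[0,0,-1]]))
        tgt=Rn.from_matrix(np.c_[np.cross(tgt.as_matrix()[:,1],[0,0,-1]),tgt.as_matrix()[:,1],[0,0,-1]])
        rv=(Rn.from_matrix(R).inv()*tgt).as_rotvec(degrees=True)/5
        print('turn units',rv.round(3),'shift if after turn',(tgt.as_matrix().T@(np.array([x,y,z])-p)/.03).round(2))
E
python3 -m crank '[{"angular":[0,0,0],"delta_pos":[-0.95,-0.54,0],"gripper":1},{"angular":[0,0,0],"delta_pos":[-0.95,-0.54,0],"gripper":1},{"angular":[0,0,0],"delta_pos":[-0.95,-0.54,0],"gripper":1},{"angular":[0,0,0],"delta_pos":[-0.95,-0.54,0],"gripper":1},{"angular":[0,0,0],"delta_pos":[-0.95,-0.54,0],"gripper":1},{"angular":[0,0,0],"delta_pos":[-0.95,-0.54,0],"gripper":1},{"angular":[0,0,0],"delta_pos":[-0.95,-0.54,0],"gripper":1},{"angular":[0,0,0],"delta_pos":[-0.95,-0.54,0],"gripper":1},{"angular":[0,0,0],"delta_pos":[-0.95,-0.54,0],"gripper":1},{"angular":[0,0,0],"delta_pos":[-0.95,-0.54,0],"gripper":1},{"angular":[0,0,0],"delta_pos":[-0.95,-0.54,0],"gripper":1},{"angular":[0,0,0],"delta_pos":[-0.95,-0.54,0],"gripper":1}]'
python3 -c "
from h import *
go(.517,.2455,.15,64)"
```

```text
time: 2.5
tool_pos: [0.4499, 0.3163, 0.2485]
tool_rot: [0.0, 0.142, 0.99, 0.0]
contact_force: [0.7, -0.7, 0.1]
gripper_width: 1.001
t 2.5 p [0.4499 0.3163 0.2485] jaw 73.68 tilt [ 4.e-04  2.e-04 -1.e+00] w 1.001 F [ 0.74 -0.71  0.11] T [-0.01 -0.03  0.  ] eff [-32.16 -36.69]
units now [-2.81 -1.64  3.28]Traceback (most recent call last):
  File "<string>", line 3, in <module>
    go(.517,.2455,.15,64)
    ~~^^^^^^^^^^^^^^^^^^^
  File "h.py", line 25, in go
    tgt=Rn.from_matrix(np.array([[np.sin(np.radians(jy+e)),np.cos(np.radians(jy+e)),0],[-np.cos(np.radians(jy+e)),np.sin(np.radians(jy+e)),0],[0,0,-1]]))
  File "scipy/spatial/transform/_rotation.pyx", line 1143, in scipy.spatial.transform._rotation.Rotation.from_matrix
ValueError: Non-positive determinant (left-handed or null coordinate frame) in rotation matrix 0: [[ 0.89879405  0.43837115  0.        ]
 [-0.43837115  0.89879405  0.        ]
 [ 0.          0.         -1.        ]].
```

```bash
python3 - <<'E'
s=open('h.py').read().split('\n')
o=[]
for l in s:
    if l.strip().startswith('tgt=Rn.from_matrix(np.array'): l="        c,sn=np.cos(np.radians(jy+e)),np.sin(np.radians(jy+e)); yv=np.array([c,sn,0.])"
    elif l.strip().startswith('tgt='): l="        tgt=Rn.from_matrix(np.c_[np.cross(yv,[0,0,-1]),yv,[0,0,-1]])"
    o.append(l)
open('h.py','w').write('\n'.join(o))
E
python3 -m crank '[{"angular":[0,0,0],"delta_pos":[-0.7,-0.41,0.8],"gripper":1},{"angular":[0,0,0],"delta_pos":[-0.7,-0.41,0.8],"gripper":1},{"angular":[0,0,0],"delta_pos":[-0.7,-0.41,0.8],"gripper":1},{"angular":[0,0,0],"delta_pos":[-0.7,-0.41,0.8],"gripper":1},{"angular":[0,0,0.97],"delta_pos":[0,0,0],"gripper":1},{"angular":[0,0,0.97],"delta_pos":[0,0,0],"gripper":1},{"angular":[0,0,0],"delta_pos":[0,0,0],"gripper":1}]'
python3 - <<'E'
from h import *
go(.517,.2455,.043,64)
snap('wrist','w1.png')
m=camera_model('wrist');print(m)
for r in landmark_of('wrist','left_tin_c')[:2]: print(r)
E
```

```text
time: 3.38
tool_pos: [0.5161, 0.2463, 0.1523]
tool_rot: [0.0, 0.225, 0.974, 0.0]
contact_force: [-0.2, -0.9, 0.3]
gripper_width: 0.998
t 3.38 p [0.5161 0.2463 0.1523] jaw 64.03 tilt [ 0.  0. -1.] w 0.998 F [-0.17 -0.94  0.27] T [-0.08 -0.01  0.  ] eff [-35.04 -34.87]
units now [-0.04 -0.01  3.64]
turn units [0.    0.    0.006] shift if after turn [-0.04 -0.01  3.64]
{'camera_matrix': array([[338.61573373,   0.        , 316.65264806],
       [  0.        , 338.61573373, 195.75693113],
       [  0.        ,   0.        ,   1.        ]]), 'mount': array([[ 4.05718596e-04, -9.64442801e-01, -2.64291352e-01,
         6.65769675e-02],
       [ 9.99999641e-01,  1.94813200e-04,  8.24212598e-04,
         5.55515878e-04],
       [-7.43418463e-04, -2.64291592e-01,  9.64442534e-01,
        -1.26255251e-01],
       [ 0.00000000e+00,  0.00000000e+00,  0.00000000e+00,
         1.00000000e+00]])}
```

View pics/w1.png

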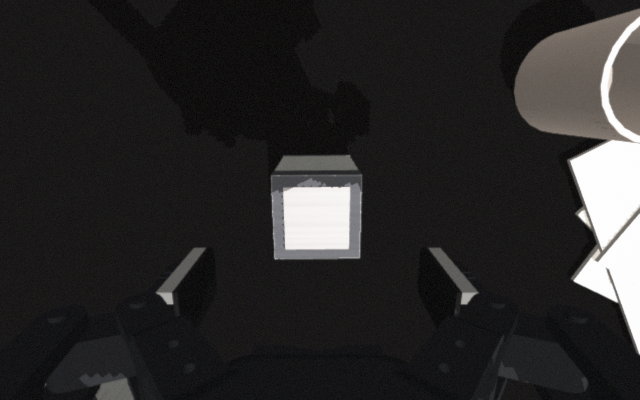

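The wrist view shows the lid centred at about (316.5, 216), square with the jaws, with the fingers clear on both sides. I'll work out its offset in the tool frame.

```bash
cat >> h.py <<'E'
def wlid(corners,ztop=.08):
    m=camera_model('wrist');K=np.array(m['camera_matrix']);M=np.array(m['mount']);s=state()
    q=np.array(s['tool_rot']);R=Rn.from_quat(q[[1,2,3,0]]).as_matrix();p=np.array(s['tool_pos'])
    out=[]
    for u,v in corners:
        d=M[:3,:3]@np.linalg.inv(K)@np.array([u,v,1.]);c=M[:3,3]
        D=R@d;C=p+R@c;out.append(C+D*(ztop-C[2])/D[2])
    return np.array(out)
E
python3 -c "
from h import *
P=wlid([(273,174),(360,174),(361,258),(275,259)]);print(P.round(4),P.mean(0))
go(*P.mean(0)[:2],.043,64)"
```

```text
[[0.4819 0.2348 0.08  ]
 [0.5047 0.2816 0.08  ]
 [0.5551 0.2598 0.08  ]
 [0.5316 0.21   0.08  ]] [0.51831366 0.2465278  0.08      ]
t 3.48 p [0.516  0.2464 0.1524] jaw 64.06 tilt [ 2.e-04  0.e+00 -1.e+00] w 1.002 F [-0.25 -0.77  0.61] T [-0.04 -0.06  0.02] eff [-35.12 -34.93]
units now [-0.07  0.04  3.65]
turn units [0.001 0.002 0.012] shift if after turn [-0.07  0.04  3.65]
```

```bash
python3 -m crank '[{"angular":[0,0,0],"delta_pos":[-0.07,0.04,0.9],"gripper":1},{"angular":[0,0,0],"delta_pos":[0,0,0.95],"gripper":1},{"angular":[0,0,0],"delta_pos":[0,0,0.95],"gripper":1},{"angular":[0,0,0],"delta_pos":[0,0,0.85],"gripper":1},{"angular":[0,0,0],"delta_pos":[0,0,0],"gripper":1},{"angular":[0,0,0],"delta_pos":[0,0,0],"gripper":0},{"angular":[0,0,0],"delta_pos":[0,0,0],"gripper":0},{"angular":[0,0,0],"delta_pos":[0,0,0],"gripper":0},{"angular":[0,0,0],"delta_pos":[0,0,0],"gripper":0},{"angular":[0,0,0],"delta_pos":[0,0,0],"gripper":0},{"angular":[0,0,0],"delta_pos":[0,0,0],"gripper":0}]'
python3 -c "
from h import *
go(.518,.2465,.093,64)"
```

```text
time: 4.85
tool_pos: [0.5198, 0.2469, 0.0449]
tool_rot: [0.001, 0.225, 0.974, 0.001]
contact_force: [-0.2, -1.1, 5.9]
gripper_width: 0.627
t 4.85 p [0.5198 0.2469 0.0449] jaw 64.0 tilt [ 3.1e-03  8.0e-04 -1.0e+00] w 0.627 F [-0.24 -1.07  5.9 ] T [-0.2   0.17 -0.01] eff [-34.48 -28.7 ]
units now [ 0.04 -0.03 -1.61]
turn units [ 0.023  0.028 -0.001] shift if after turn [ 0.05 -0.04 -1.6 ]
```

```bash
python3 -m crank '[{"angular":[0,0,0],"delta_pos":[0,0,-0.45],"gripper":0},{"angular":[0,0,0],"delta_pos":[0,0,-0.45],"gripper":0},{"angular":[0,0,0],"delta_pos":[0,0,-0.45],"gripper":0},{"angular":[0,0,0],"delta_pos":[0,0,-0.4],"gripper":0},{"angular":[0,0,0],"delta_pos":[0,0,0],"gripper":0},{"angular":[0,0,0],"delta_pos":[0,0,0],"gripper":0},{"angular":[0,0,0],"delta_pos":[0,0,0],"gripper":0},{"angular":[0,0,0],"delta_pos":[0,0,0],"gripper":0}]'
python3 -c "
from h import *
go(.52,.247,.045,64);snap('side','s1.png')"
python3 -m crank '[{"angular":[0,0,0],"delta_pos":[0,0,0],"gripper":0},{"angular":[0,0,0],"delta_pos":[0,0,0],"gripper":0},{"angular":[0,0,0],"delta_pos":[0,0,0],"gripper":0},{"angular":[0,0,0],"delta_pos":[0,0,0],"gripper":0},{"angular":[0,0,0],"delta_pos":[0,0,0],"gripper":0}]'
python3 -c "
from h import *
go(.52,.247,.045,64)"
```

```text
time: 5.85
tool_pos: [0.5181, 0.2464, 0.0947]
tool_rot: [-0.0, 0.225, 0.974, -0.0]
contact_force: [-0.9, -0.2, -1.1]
gripper_width: 0.627
t 5.85 p [0.5181 0.2464 0.0947] jaw 63.98 tilt [-1.1e-03 -3.0e-04 -1.0e+00] w 0.627 F [-0.95 -0.17 -1.1 ] T [ 0.08 -0.04 -0.02] eff [-37.39 -33.91]
units now [-0.05  0.05  1.66]
turn units [-0.009 -0.009 -0.004] shift if after turn [-0.05  0.05  1.66]
time: 6.52
tool_pos: [0.5184, 0.2465, 0.0953]
tool_rot: [0.0, 0.225, 0.974, 0.0]
contact_force: [0.8, -0.1, -1.8]
gripper_width: 0.627
t 6.53 p [0.5184 0.2465 0.0953] jaw 63.98 tilt [ 0.  0. -1.] w 0.627 F [ 0.75 -0.1  -1.79] T [-0.04 -0.   -0.02] eff [-37.34 -33.93]
units now [-0.04  0.04  1.68]
turn units [ 0.     0.    -0.003] shift if after turn [-0.04  0.04  1.68]
```

View pics/s1.png

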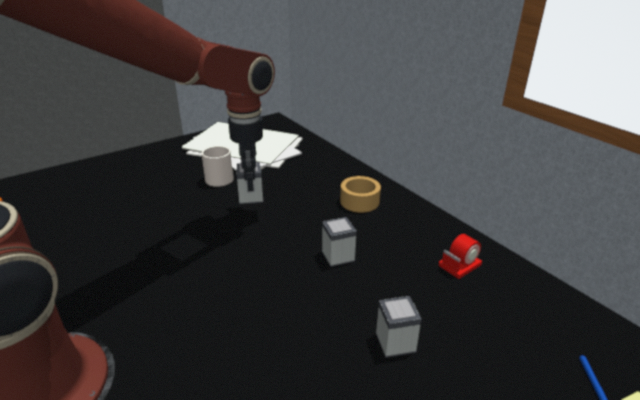

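The side view shows the left tin lifted clear and upright, at about (250,185). It weighs about 2 N, so it's light. I'll stand it back.

```bash
python3 -m crank '[{"angular":[0,0,0],"delta_pos":[0,0,0.5],"gripper":0},{"angular":[0,0,0],"delta_pos":[0,0,0.5],"gripper":0},{"angular":[0,0,0],"delta_pos":[0,0,0.4],"gripper":0},{"angular":[0,0,0],"delta_pos":[0,0,0.15],"gripper":0},{"angular":[0,0,0],"delta_pos":[0,0,0.14],"gripper":0},{"angular":[0,0,0],"delta_pos":[0,0,0],"gripper":0},{"angular":[0,0,0],"delta_pos":[0,0,0],"gripper":0}]'
python3 -c "
from h import *
go(.52,.247,.045,64)"
python3 -m crank '[{"angular":[0,0,0],"delta_pos":[0,0,0],"gripper":1},{"angular":[0,0,0],"delta_pos":[0,0,0],"gripper":1},{"angular":[0,0,0],"delta_pos":[0,0,0],"gripper":1},{"angular":[0,0,0],"delta_pos":[0,0,0],"gripper":1},{"angular":[0,0,0],"delta_pos":[0,0,0],"gripper":1},{"angular":[0,0,0],"delta_pos":[0,0,-0.5],"gripper":1},{"angular":[0,0,0],"delta_pos":[0,0,-1],"gripper":1},{"angular":[0,0,0],"delta_pos":[0,0,-1],"gripper":1},{"angular":[0,0,0],"delta_pos":[0,0,-1],"gripper":1},{"angular":[0,0,0],"delta_pos":[0,0,-0.5],"gripper":1}]'
python3 -c "
from h import *
go(.592,-.006,.15,74);snap('side','s2.png');snap('wrist','w2.png')"
```

```text
time: 7.4
tool_pos: [0.5187, 0.2466, 0.0449]
tool_rot: [0.0, 0.225, 0.974, 0.0]
contact_force: [0.4, -0.6, -1.5]
gripper_width: 0.626
t 7.4 p [0.5187 0.2466 0.0449] jaw 63.98 tilt [ 8.e-04  3.e-04 -1.e+00] w 0.626 F [ 0.37 -0.6  -1.49] T [-0.01 -0.04  0.  ] eff [-38.58 -32.1 ]
units now [-0.03  0.03 -0.  ]
turn units [ 0.007  0.007 -0.004] shift if after turn [-0.03  0.03 -0.  ]
time: 8.65
tool_pos: [0.5196, 0.2469, 0.1679]
tool_rot: [0.002, 0.225, 0.974, 0.001]
contact_force: [-0.3, -0.9, 0.5]
gripper_width: 1.003
t 8.65 p [0.5196 0.2469 0.1679] jaw 63.99 tilt [ 0.0042  0.0014 -1.    ] w 1.003 F [-0.33 -0.88  0.45] T [ 0.01  0.01 -0.02] eff [-34.81 -35.14]
units now [-5.87 -6.52  0.6 ]
turn units [ 0.032  0.039 -2.003] shift if after turn [-4.64 -7.44  0.6 ]
```

View pics/w2.png

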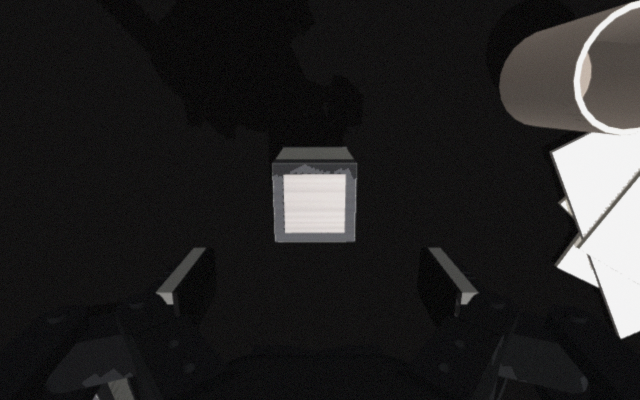

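The left tin stands upright again in the wrist view, with its lid at about (315,202). Next is the middle tin.

```bash
python3 -m crank '[{"angular":[0,0,-1],"delta_pos":[0,0,0],"gripper":1},{"angular":[0,0,-1],"delta_pos":[0,0,0],"gripper":1},{"angular":[0,0,0],"delta_pos":[-0.58,-0.93,0.05],"gripper":1},{"angular":[0,0,0],"delta_pos":[-0.58,-0.93,0.05],"gripper":1},{"angular":[0,0,0],"delta_pos":[-0.58,-0.93,0.05],"gripper":1},{"angular":[0,0,0],"delta_pos":[-0.58,-0.93,0.05],"gripper":1},{"angular":[0,0,0],"delta_pos":[-0.58,-0.93,0.05],"gripper":1},{"angular":[0,0,0],"delta_pos":[-0.58,-0.93,0.05],"gripper":1},{"angular":[0,0,0],"delta_pos":[-0.58,-0.93,0.1],"gripper":1},{"angular":[0,0,0],"delta_pos":[-0.58,-0.93,0.1],"gripper":1},{"angular":[0,0,0],"delta_pos":[0,0,0],"gripper":1},{"angular":[0,0,0],"delta_pos":[0,0,0],"gripper":1}]'
python3 -c "
from h import *
go(.592,-.006,.043,74);snap('wrist','w3.png')"
```

```text
time: 10.25
tool_pos: [0.5898, -0.006, 0.1484]
tool_rot: [-0.001, 0.139, 0.99, 0.0]
contact_force: [0.7, 0.5, -0.0]
gripper_width: 1.003
t 10.25 p [ 0.5898 -0.006   0.1484] jaw 73.98 tilt [-2.1e-03  7.0e-04 -1.0e+00] w 1.003 F [ 0.74  0.47 -0.01] T [-0.04  0.06  0.03] eff [-36.98 -34.96]
units now [-0.08  0.02  3.51]
turn units [ 0.001 -0.026 -0.005] shift if after turn [-0.07  0.02  3.51]
```

View pics/w3.png

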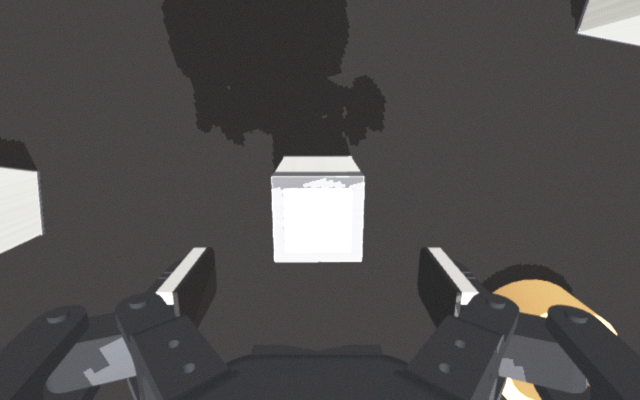

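The middle tin's lid is centred at about (318,219) and square with the jaws. The tape, at the lower right, is well away.

```bash
python3 -c "
from h import *
P=wlid([(272,177),(364,177),(363,262),(274.5,262)]);print(P.mean(0))
go(*P.mean(0)[:2],.044,74)"
```

```text
[ 0.59318639 -0.00478992  0.08      ]
t 10.3 p [ 0.59   -0.0057  0.1488] jaw 74.01 tilt [-1.5e-03  5.0e-04 -1.0e+00] w 0.996 F [-0.09 -0.11 -0.68] T [-0.04 -0.01 -0.05] eff [-36.96 -34.88]
units now [-0.1   0.06  3.49]
turn units [ 0.001 -0.018  0.003] shift if after turn [-0.09  0.06  3.49]
```

```bash
python3 -m crank '[{"angular":[0,0,0],"delta_pos":[-0.07,0.05,0.85],"gripper":1},{"angular":[0,0,0],"delta_pos":[0,0,0.9],"gripper":1},{"angular":[0,0,0],"delta_pos":[0,0,0.9],"gripper":1},{"angular":[0,0,0],"delta_pos":[0,0,0.85],"gripper":1},{"angular":[0,0,0],"delta_pos":[0,0,0],"gripper":1},{"angular":[0,0,0],"delta_pos":[0,0,0],"gripper":0},{"angular":[0,0,0],"delta_pos":[0,0,0],"gripper":0},{"angular":[0,0,0],"delta_pos":[0,0,0],"gripper":0},{"angular":[0,0,0],"delta_pos":[0,0,0],"gripper":0},{"angular":[0,0,0],"delta_pos":[0,0,0],"gripper":0},{"angular":[0,0,0],"delta_pos":[0,0,0],"gripper":0}]'
python3 -c "
from h import *
go(.592,-.006,.043,74)"
python3 -m crank '[{"angular":[0,0,0],"delta_pos":[0,0,-0.45],"gripper":0},{"angular":[0,0,0],"delta_pos":[0,0,-0.45],"gripper":0},{"angular":[0,0,0],"delta_pos":[0,0,-0.45],"gripper":0},{"angular":[0,0,0],"delta_pos":[0,0,-0.4],"gripper":0},{"angular":[0,0,0],"delta_pos":[0,0,0],"gripper":0},{"angular":[0,0,0],"delta_pos":[0,0,0],"gripper":0},{"angular":[0,0,0],"delta_pos":[0,0,0],"gripper":0},{"angular":[0,0,0],"delta_pos":[0,0,0],"gripper":0}]'
python3 -c "
from h import *
go(.592,-.006,.045,74);snap('side','s3.png')"
python3 -m crank '[{"angular":[0,0,0],"delta_pos":[0,0,0],"gripper":0},{"angular":[0,0,0],"delta_pos":[0,0,0],"gripper":0},{"angular":[0,0,0],"delta_pos":[0,0,0],"gripper":0},{"angular":[0,0,0],"delta_pos":[0,0,0],"gripper":0},{"angular":[0,0,0],"delta_pos":[0,0,0],"gripper":0}]'
python3 -c "
from h import *
go(.592,-.006,.045,74)"
```

```text
time: 11.68
tool_pos: [0.5944, -0.0059, 0.0467]
tool_rot: [0.002, 0.139, 0.99, -0.0]
contact_force: [-1.3, -0.7, 6.1]
gripper_width: 0.623
t 11.68 p [ 0.5944 -0.0059  0.0467] jaw 73.99 tilt [ 3.e-03 -5.e-04 -1.e+00] w 0.623 F [-1.25 -0.67  6.14] T [-0.06  0.18  0.14] eff [-36.31 -29.09]
units now [ 0.08 -0.03  0.12]
turn units [ 0.004  0.035 -0.002] shift if after turn [ 0.08 -0.03  0.12]
time: 12.68
tool_pos: [0.5926, -0.0055, 0.0964]
tool_rot: [-0.001, 0.139, 0.99, -0.0]
contact_force: [-0.2, -0.3, -4.2]
gripper_width: 0.628
t 12.68 p [ 0.5926 -0.0055  0.0964] jaw 73.99 tilt [-1.2e-03  1.0e-04 -1.0e+00] w 0.628 F [-0.21 -0.25 -4.24] T [ 0.02 -0.01 -0.01] eff [-41.79 -36.3 ]
units now [ 0.01 -0.02  1.71]
turn units [-0.002 -0.014 -0.003] shift if after turn [ 0.02 -0.02  1.71]
time: 13.35
tool_pos: [0.5931, -0.0056, 0.0971]
tool_rot: [0.0, 0.139, 0.99, 0.0]
contact_force: [-0.1, -0.3, -5.9]
gripper_width: 0.627
t 13.35 p [ 0.5931 -0.0056  0.0971] jaw 73.98 tilt [ 1.e-04  0.e+00 -1.e+00] w 0.627 F [-0.12 -0.29 -5.88] T [-0.02 -0.04 -0.03] eff [-41.75 -36.32]
units now [ 0.03 -0.02  1.74]
turn units [ 0.     0.001 -0.004] shift if after turn [ 0.03 -0.02  1.74]
```

View pics/s3.png

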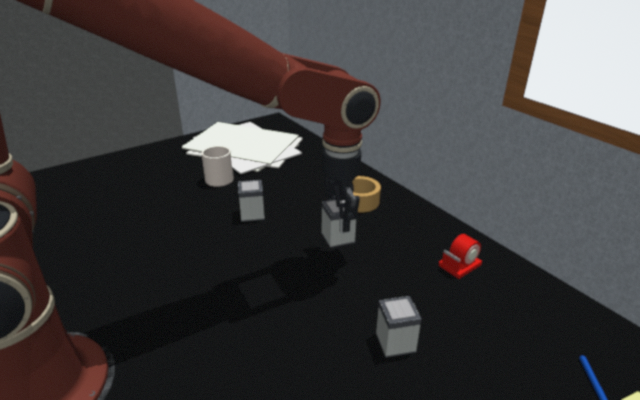

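The middle tin is up and upright in the side view, and the left tin stands in its place. The middle one reads about 5.5–6 N, so it's the heavy one. I still have to put it back and weigh the right tin.

```bash
python3 -m crank '[{"angular":[0,0,0],"delta_pos":[0,0,0.5],"gripper":0},{"angular":[0,0,0],"delta_pos":[0,0,0.5],"gripper":0},{"angular":[0,0,0],"delta_pos":[0,0,0.4],"gripper":0},{"angular":[0,0,0],"delta_pos":[0,0,0.15],"gripper":0},{"angular":[0,0,0],"delta_pos":[0,0,0.14],"gripper":0},{"angular":[0,0,0],"delta_pos":[0,0,0.02],"gripper":0},{"angular":[0,0,0],"delta_pos":[0,0,0],"gripper":0},{"angular":[0,0,0],"delta_pos":[0,0,0],"gripper":0}]'
python3 -c "
from h import *
go(.592,-.006,.045,74)"
python3 -m crank '[{"angular":[0,0,0],"delta_pos":[0,0,0],"gripper":1},{"angular":[0,0,0],"delta_pos":[0,0,0],"gripper":1},{"angular":[0,0,0],"delta_pos":[0,0,0],"gripper":1},{"angular":[0,0,0],"delta_pos":[0,0,0],"gripper":1},{"angular":[0,0,0],"delta_pos":[0,0,0],"gripper":1},{"angular":[0,0,0],"delta_pos":[0,0,-0.5],"gripper":1},{"angular":[0,0,0],"delta_pos":[0,0,-1],"gripper":1},{"angular":[0,0,0],"delta_pos":[0,0,-1],"gripper":1},{"angular":[0,0,0],"delta_pos":[0,0,-1],"gripper":1},{"angular":[0,0,0],"delta_pos":[0,0,-0.5],"gripper":1}]'
python3 -c "
from h import *
go(.5295,-.258,.152,66);snap('wrist','w4.png')"
```

```text
time: 14.35
tool_pos: [0.5936, -0.0057, 0.0467]
tool_rot: [0.001, 0.139, 0.99, -0.0]
contact_force: [-2.9, 0.4, 0.6]
gripper_width: 0.625
t 14.35 p [ 0.5936 -0.0057  0.0467] jaw 73.98 tilt [ 1.2e-03 -2.0e-04 -1.0e+00] w 0.625 F [-2.89  0.38  0.64] T [0.13 0.43 0.04] eff [-39.67 -32.76]
units now [ 0.05 -0.03  0.06]
turn units [ 0.002  0.014 -0.003] shift if after turn [ 0.05 -0.03  0.06]
time: 15.6
tool_pos: [0.5942, -0.0057, 0.1691]
tool_rot: [0.002, 0.139, 0.99, 0.0]
contact_force: [0.3, -0.6, 1.6]
gripper_width: 1.002
t 15.6 p [ 0.5942 -0.0057  0.1691] jaw 73.98 tilt [ 4.4e-03 -6.0e-04 -1.0e+00] w 1.002 F [ 0.31 -0.6   1.64] T [-0.02 -0.04 -0.02] eff [-36.74 -35.15]
units now [-0.24 -8.68  0.57]
turn units [0.011 0.05  1.597] shift if after turn [-1.45 -8.56  0.57]
```

View pics/w4.png

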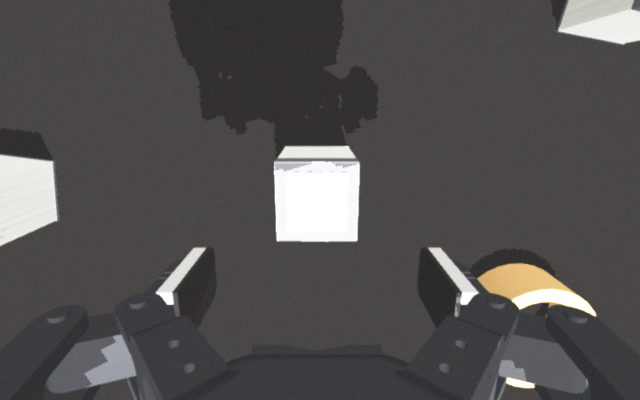

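The middle tin stands upright, with its lid at about (317,201). On to the right tin.

```bash
python3 -m crank '[{"angular":[0,0,0.8],"delta_pos":[0,0,0],"gripper":1},{"angular":[0,0,0.8],"delta_pos":[0,0,0],"gripper":1},{"angular":[0,0,0],"delta_pos":[-0.16,-0.95,0.05],"gripper":1},{"angular":[0,0,0],"delta_pos":[-0.16,-0.95,0.05],"gripper":1},{"angular":[0,0,0],"delta_pos":[-0.16,-0.95,0.05],"gripper":1},{"angular":[0,0,0],"delta_pos":[-0.16,-0.95,0.05],"gripper":1},{"angular":[0,0,0],"delta_pos":[-0.16,-0.95,0.05],"gripper":1},{"angular":[0,0,0],"delta_pos":[-0.16,-0.95,0.1],"gripper":1},{"angular":[0,0,0],"delta_pos":[-0.16,-0.95,0.1],"gripper":1},{"angular":[0,0,0],"delta_pos":[-0.16,-0.95,0.1],"gripper":1},{"angular":[0,0,0],"delta_pos":[-0.16,-0.95,0.05],"gripper":1},{"angular":[0,0,0],"delta_pos":[0,0,0],"gripper":1}]'
python3 -m crank '[{"angular":[0,0,0],"delta_pos":[0,0,0],"gripper":1}]'
python3 -c "
from h import *
go(.5295,-.258,.044,66);snap('wrist','w5.png')"
```

```text
time: 17.15
tool_pos: [0.5271, -0.2586, 0.1467]
tool_rot: [-0.001, 0.209, 0.978, 0.0]
contact_force: [0.0, 1.1, 1.5]
gripper_width: 1.001
time: 17.27
tool_pos: [0.5279, -0.2569, 0.1472]
tool_rot: [-0.0, 0.208, 0.978, 0.0]
contact_force: [-1.0, -0.4, 0.6]
gripper_width: 1.0
t 17.27 p [ 0.5279 -0.2569  0.1472] jaw 65.98 tilt [-7.0e-04  1.1e-03 -1.0e+00] w 1.0 F [-0.97 -0.38  0.63] T [ 0.04 -0.02  0.03] eff [-36.76 -34.9 ]
units now [-0.07 -0.02  3.44]
turn units [ 0.008 -0.013 -0.004] shift if after turn [-0.06 -0.01  3.44]
```

View pics/w5.png

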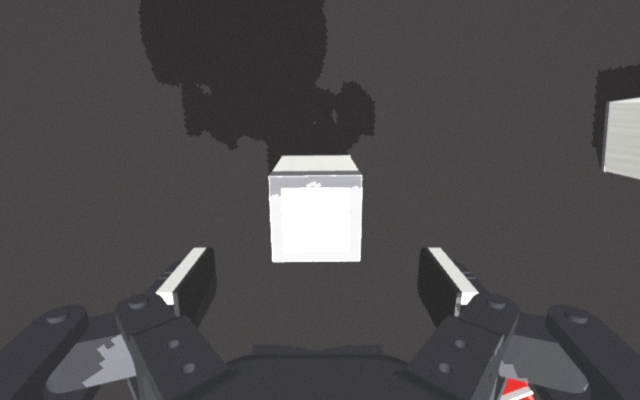

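```bash
python3 -c "
from h import *
P=wlid([(269.5,177),(362,177),(360.5,261.5),(271.5,262)]);print(P.mean(0))
go(*P.mean(0)[:2],.044,66)"
```

```text
[ 0.53019064 -0.25724716  0.08      ]
t 17.32 p [ 0.5281 -0.2566  0.1474] jaw 66.01 tilt [-6.e-04  8.e-04 -1.e+00] w 0.995 F [-0.51 -0.51  0.88] T [0.01 0.01 0.03] eff [-36.76 -34.85]
units now [-0.08  0.01  3.45]
turn units [ 0.006 -0.01   0.003] shift if after turn [-0.07  0.01  3.45]
```

The right tin's lid is centred at about (316,219) and square with the jaws. I'll grip and lift it.

```bash
python3 -m crank '[{"angular":[0,0,0],"delta_pos":[-0.06,0.01,0.85],"gripper":1},{"angular":[0,0,0],"delta_pos":[0,0,0.9],"gripper":1},{"angular":[0,0,0],"delta_pos":[0,0,0.9],"gripper":1},{"angular":[0,0,0],"delta_pos":[0,0,0.8],"gripper":1},{"angular":[0,0,0],"delta_pos":[0,0,0],"gripper":1},{"angular":[0,0,0],"delta_pos":[0,0,0],"gripper":0},{"angular":[0,0,0],"delta_pos":[0,0,0],"gripper":0},{"angular":[0,0,0],"delta_pos":[0,0,0],"gripper":0},{"angular":[0,0,0],"delta_pos":[0,0,0],"gripper":0},{"angular":[0,0,0],"delta_pos":[0,0,0],"gripper":0},{"angular":[0,0,0],"delta_pos":[0,0,0],"gripper":0}]'
python3 -c "
from h import *
go(.53,-.257,.043,66)"
python3 -m crank '[{"angular":[0,0,0],"delta_pos":[0,0,-0.45],"gripper":0},{"angular":[0,0,0],"delta_pos":[0,0,-0.45],"gripper":0},{"angular":[0,0,0],"delta_pos":[0,0,-0.45],"gripper":0},{"angular":[0,0,0],"delta_pos":[0,0,-0.4],"gripper":0},{"angular":[0,0,0],"delta_pos":[0,0,0],"gripper":0},{"angular":[0,0,0],"delta_pos":[0,0,0],"gripper":0},{"angular":[0,0,0],"delta_pos":[0,0,0],"gripper":0},{"angular":[0,0,0],"delta_pos":[0,0,0],"gripper":0}]'
python3 -c "
from h import *
go(.53,-.257,.045,66);snap('side','s4.png')"
python3 -m crank '[{"angular":[0,0,0],"delta_pos":[0,0,0],"gripper":0},{"angular":[0,0,0],"delta_pos":[0,0,0],"gripper":0},{"angular":[0,0,0],"delta_pos":[0,0,0],"gripper":0},{"angular":[0,0,0],"delta_pos":[0,0,0],"gripper":0},{"angular":[0,0,0],"delta_pos":[0,0,0],"gripper":0}]'
python3 -c "
from h import *
go(.53,-.257,.045,66)"
```

```text
time: 18.7
tool_pos: [0.5312, -0.2586, 0.0463]
tool_rot: [0.002, 0.208, 0.978, -0.0]
contact_force: [0.2, 0.0, 6.6]
gripper_width: 0.623
t 18.7 p [ 0.5312 -0.2586  0.0463] jaw 65.98 tilt [ 0.0029 -0.0015 -1.    ] w 0.623 F [0.18 0.04 6.6 ] T [ 0.13 -0.06  0.09] eff [-35.79 -28.47]
units now [0.06 0.03 0.11]
turn units [-0.002  0.037 -0.003] shift if after turn [0.06 0.03 0.11]
time: 19.7
tool_pos: [0.5296, -0.2577, 0.0962]
tool_rot: [-0.001, 0.208, 0.978, 0.0]
contact_force: [-0.7, -0.3, -2.4]
gripper_width: 0.627
t 19.7 p [ 0.5296 -0.2577  0.0962] jaw 65.98 tilt [-9.e-04  6.e-04 -1.e+00] w 0.627 F [-0.73 -0.3  -2.39] T [-0.01  0.    0.03] eff [-39.29 -34.34]
units now [-0.01  0.03  1.71]
turn units [ 0.002 -0.012 -0.003] shift if after turn [-0.    0.03  1.71]
time: 20.38
tool_pos: [0.5299, -0.2579, 0.0968]
tool_rot: [0.0, 0.208, 0.978, -0.0]
contact_force: [-0.5, 0.8, -2.6]
gripper_width: 0.626
t 20.38 p [ 0.5299 -0.2579  0.0968] jaw 65.98 tilt [ 0. -0. -1.] w 0.626 F [-0.52  0.82 -2.57] T [-0.04 -0.04  0.01] eff [-39.25 -34.36]
units now [0.01 0.03 1.73]
turn units [-0.     0.001 -0.004] shift if after turn [0.01 0.03 1.73]
```

View pics/s4.png

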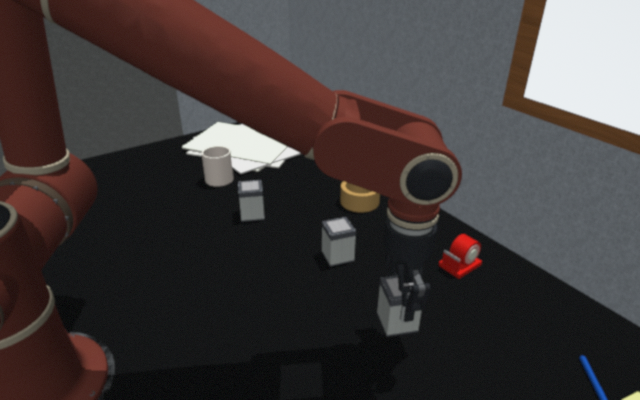

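The right tin is lifted upright in the side view and reads about 2.6 N, so it's light. That leaves the middle one as heaviest. I'll stand the right tin back.

```bash
python3 -m crank '[{"angular":[0,0,0],"delta_pos":[0,0,0.5],"gripper":0},{"angular":[0,0,0],"delta_pos":[0,0,0.5],"gripper":0},{"angular":[0,0,0],"delta_pos":[0,0,0.4],"gripper":0},{"angular":[0,0,0],"delta_pos":[0,0,0.15],"gripper":0},{"angular":[0,0,0],"delta_pos":[0,0,0.14],"gripper":0},{"angular":[0,0,0],"delta_pos":[0,0,0.01],"gripper":0},{"angular":[0,0,0],"delta_pos":[0,0,0],"gripper":0},{"angular":[0,0,0],"delta_pos":[0,0,0],"gripper":0}]'
python3 -c "
from h import *
go(.53,-.257,.045,66)"
python3 -m crank '[{"angular":[0,0,0],"delta_pos":[0,0,0],"gripper":1},{"angular":[0,0,0],"delta_pos":[0,0,0],"gripper":1},{"angular":[0,0,0],"delta_pos":[0,0,0],"gripper":1},{"angular":[0,0,0],"delta_pos":[0,0,0],"gripper":1},{"angular":[0,0,0],"delta_pos":[0,0,0],"gripper":1},{"angular":[0,0,0],"delta_pos":[0,0,-0.5],"gripper":1},{"angular":[0,0,0],"delta_pos":[0,0,-1],"gripper":1},{"angular":[0,0,0],"delta_pos":[0,0,-1],"gripper":1},{"angular":[0,0,0],"delta_pos":[0,0,-1],"gripper":1},{"angular":[0,0,0],"delta_pos":[0,0,-0.5],"gripper":1}]'
python3 -c "
from h import *
go(.593,-.0055,.152,74);snap('wrist','w6.png')"
```

```text
time: 21.38
tool_pos: [0.5303, -0.2582, 0.0463]
tool_rot: [0.001, 0.208, 0.978, -0.0]
contact_force: [0.4, 0.3, -0.6]
gripper_width: 0.629
t 21.38 p [ 0.5303 -0.2582  0.0463] jaw 65.98 tilt [ 1.2e-03 -8.0e-04 -1.0e+00] w 0.629 F [ 0.36  0.34 -0.56] T [-0.11 -0.15  0.01] eff [-39.62 -31.56]
units now [0.03 0.03 0.04]
turn units [-0.002  0.016 -0.004] shift if after turn [0.03 0.03 0.04]
time: 22.62
tool_pos: [0.5309, -0.2586, 0.1691]
tool_rot: [0.002, 0.208, 0.978, -0.001]
contact_force: [0.9, 0.2, 1.0]
gripper_width: 0.997
t 22.62 p [ 0.5309 -0.2586  0.1691] jaw 65.98 tilt [ 0.0037 -0.0024 -1.    ] w 0.997 F [0.87 0.22 0.96] T [-0.01 -0.03  0.01] eff [-36.36 -35.15]
units now [1.54 8.55 0.56]
turn units [-0.012  0.049 -1.604] shift if after turn [0.33 8.68 0.57]
```

View pics/w6.png

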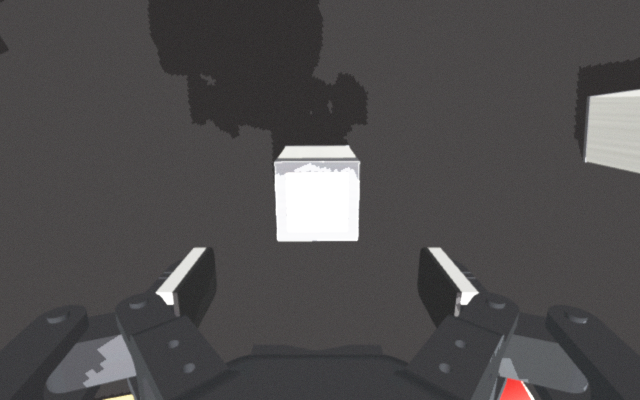

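The right tin stands upright, with its lid at about (317,200). I'll go back to the middle tin.

```bash
python3 -m crank '[{"angular":[0,0,-0.8],"delta_pos":[0,0,0],"gripper":1},{"angular":[0,0,-0.8],"delta_pos":[0,0,0],"gripper":1},{"angular":[0,0,0],"delta_pos":[0.05,0.97,0.05],"gripper":1},{"angular":[0,0,0],"delta_pos":[0.05,0.97,0.05],"gripper":1},{"angular":[0,0,0],"delta_pos":[0.05,0.97,0.05],"gripper":1},{"angular":[0,0,0],"delta_pos":[0.05,0.97,0.05],"gripper":1},{"angular":[0,0,0],"delta_pos":[0.05,0.97,0.05],"gripper":1},{"angular":[0,0,0],"delta_pos":[0.03,0.97,0.1],"gripper":1},{"angular":[0,0,0],"delta_pos":[0.03,0.97,0.1],"gripper":1},{"angular":[0,0,0],"delta_pos":[0,0.97,0.1],"gripper":1},{"angular":[0,0,0],"delta_pos":[0,0.92,0.05],"gripper":1},{"angular":[0,0,0],"delta_pos":[0,0,0],"gripper":1}]'
python3 -m crank '[{"angular":[0,0,0],"delta_pos":[0,0,0],"gripper":1},{"angular":[0,0,0],"delta_pos":[0,0,0],"gripper":1}]'
python3 -c "
from h import *
go(.593,-.0055,.044,74);snap('wrist','w7.png')"
```

```text
time: 24.18
tool_pos: [0.5923, -0.0036, 0.1466]
tool_rot: [-0.001, 0.138, 0.99, 0.0]
contact_force: [-0.6, 0.2, -0.2]
gripper_width: 1.004
time: 24.42
tool_pos: [0.5925, -0.0059, 0.1476]
tool_rot: [-0.0, 0.14, 0.99, -0.0]
contact_force: [-0.3, -1.0, -0.0]
gripper_width: 1.0
t 24.43 p [ 0.5925 -0.0059  0.1476] jaw 73.92 tilt [-4.e-04 -2.e-04 -1.e+00] w 1.0 F [-0.33 -1.   -0.01] T [-0.01  0.   -0.01] eff [-37.34 -34.79]
units now [-0.01  0.02  3.45]
turn units [-0.003 -0.004 -0.016] shift if after turn [-0.01  0.02  3.45]
```

View pics/w7.png

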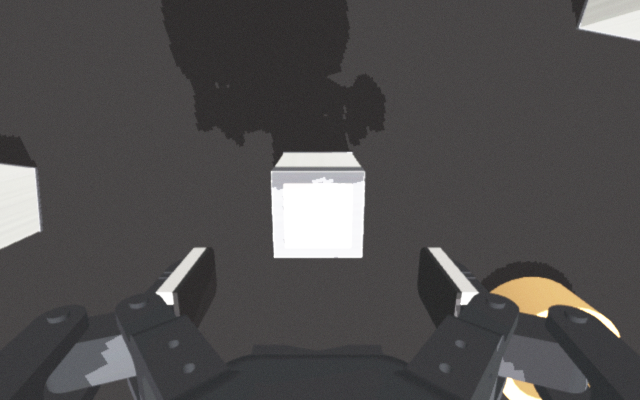

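The lid is centred at about (318,214), as before. I'll grip it and lift 20 cm.

```bash
python3 -m crank '[{"angular":[0,0,0],"delta_pos":[0,0.02,0.85],"gripper":1},{"angular":[0,0,0],"delta_pos":[0,0,0.9],"gripper":1},{"angular":[0,0,0],"delta_pos":[0,0,0.9],"gripper":1},{"angular":[0,0,0],"delta_pos":[0,0,0.8],"gripper":1},{"angular":[0,0,0],"delta_pos":[0,0,0],"gripper":1},{"angular":[0,0,0],"delta_pos":[0,0,0],"gripper":0},{"angular":[0,0,0],"delta_pos":[0,0,0],"gripper":0},{"angular":[0,0,0],"delta_pos":[0,0,0],"gripper":0},{"angular":[0,0,0],"delta_pos":[0,0,0],"gripper":0},{"angular":[0,0,0],"delta_pos":[0,0,0],"gripper":0},{"angular":[0,0,0],"delta_pos":[0,0,0],"gripper":0},{"angular":[0,0,0],"delta_pos":[0,0,0],"gripper":0}]'
python3 -m crank '[{"angular":[0,0,0],"delta_pos":[0,0,-0.45],"gripper":0},{"angular":[0,0,0],"delta_pos":[0,0,-0.7],"gripper":0},{"angular":[0,0,0],"delta_pos":[0,0,-0.7],"gripper":0},{"angular":[0,0,0],"delta_pos":[0,0,-0.7],"gripper":0},{"angular":[0,0,0],"delta_pos":[0,0,-0.7],"gripper":0},{"angular":[0,0,0],"delta_pos":[0,0,-0.7],"gripper":0},{"angular":[0,0,0],"delta_pos":[0,0,-0.7],"gripper":0},{"angular":[0,0,0],"delta_pos":[0,0,-0.7],"gripper":0},{"angular":[0,0,0],"delta_pos":[0,0,-0.7],"gripper":0},{"angular":[0,0,0],"delta_pos":[0,0,-0.4],"gripper":0},{"angular":[0,0,0],"delta_pos":[0,0,-0.3],"gripper":0},{"angular":[0,0,0],"delta_pos":[0,0,0],"gripper":0}]'
python3 -m crank '[{"angular":[0,0,0],"delta_pos":[0,0,0],"gripper":0},{"angular":[0,0,0],"delta_pos":[0,0,0],"gripper":0},{"angular":[0,0,0],"delta_pos":[0,0,0],"gripper":0},{"angular":[0,0,0],"delta_pos":[0,0,0],"gripper":0},{"angular":[0,0,0],"delta_pos":[0,0,0],"gripper":0},{"angular":[0,0,0],"delta_pos":[0,0,0],"gripper":0},{"angular":[0,0,0],"delta_pos":[0,0,0],"gripper":0},{"angular":[0,0,0],"delta_pos":[0,0,0],"gripper":0}]'
python3 - <<'E'
from h import *
go(.593,-.0055,.246,74)
a=snap('side','s5.png');b=snap('top','t5.png')
R=silhouettes('side','middle_tin_c')
for r in R[:3]: print(r['bbox'],r['conf'])
# expected projections of tin underside at .20
for h in(.19,.2,.21):
    c,s=np.cos(np.radians(74)),np.sin(np.radians(74))
    print(h,proj('side',[[.593+.027*(i*c-j*s),-.0055+.027*(i*s+j*c),h] for i,j in((1,1),(1,-1),(-1,-1),(-1,1))]).round(1).tolist())
E
```

```text
time: 25.98
tool_pos: [0.5943, -0.0051, 0.0463]
tool_rot: [0.002, 0.139, 0.99, -0.0]
contact_force: [-2.0, -2.9, 6.7]
gripper_width: 0.622
time: 27.48
tool_pos: [0.5932, -0.0045, 0.2474]
tool_rot: [0.0, 0.139, 0.99, -0.0]
contact_force: [0.1, 0.0, -5.4]
gripper_width: 0.624
time: 28.48
tool_pos: [0.593, -0.0045, 0.2468]
tool_rot: [0.0, 0.139, 0.99, -0.0]
contact_force: [0.3, 1.0, -5.1]
gripper_width: 0.626
t 28.48 p [ 0.593  -0.0045  0.2468] jaw 73.98 tilt [ 1.e-04 -0.e+00 -1.e+00] w 0.626 F [ 0.33  0.96 -5.06] T [ 0.02 -0.02  0.02] eff [-39.3  -40.31]
units now [-0.01 -0.03  0.03]
turn units [ 0.     0.001 -0.003] shift if after turn [-0.01 -0.03  0.03]
[319.3, 132.5, 356.4, 183.6] 0.97
0.19 [[323.6, 175.3], [348.6, 171.2], [359.0, 183.7], [333.0, 188.2]]
0.2 [[323.6, 170.9], [348.8, 166.9], [359.2, 179.3], [333.1, 183.7]]
0.21 [[323.7, 166.4], [348.9, 162.5], [359.5, 174.7], [333.2, 179.1]]
```

View pics/s5.png

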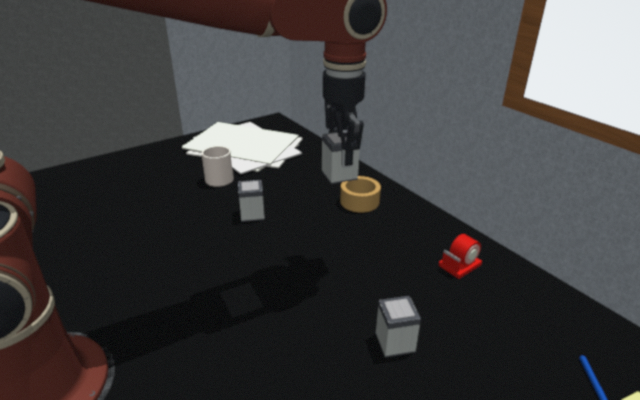

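View pics/t5.png

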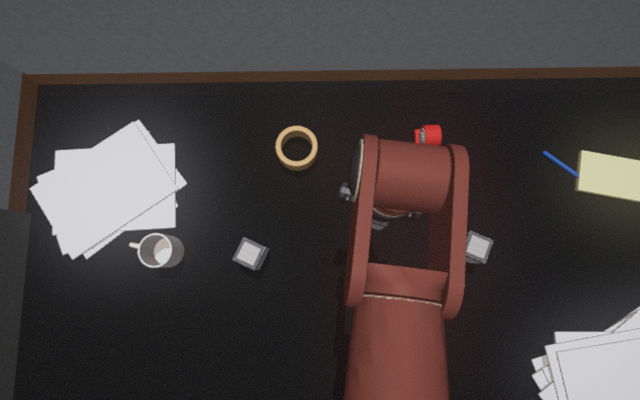

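The side view shows the middle tin held upright, with its lowest corner at row 183.6, where 183.7 is expected for an underside at 0.200 m. The other two tins and the bystanders are where they were in the first pictures. I'll hand in.

```bash
python3 -c "
from plant import *
print(job_done())"
```

```text
the job is handed in; nothing more can be done
None
```

I lifted the three tins in order, left, middle, right, each about 5 cm for a good second, and stood each one back. They pulled on the wrist with about 2 N, 5–6 N and 2.6 N, so the middle tin holds the steel desk foot.

I then picked up the middle tin again and handed in at about 28.5 s on the robot clock, holding it upright. The reading was 5.1 N.

**Last checks:**
- **Height:** the side camera puts its underside at about 0.20 m, which agrees with the arm's own position.
- **Other tins:** in the last pictures the left and right tins stand in their places, to the eye.
- **Bystanders:** the mug, tape roll and dispenser look unmoved. In the last top view the arm hid part of the dispenser, but the side view shows it in place.
- **Forces:** the largest force I read was about 7 N, while gripping.
- **Disagreement:** the top and side cameras differed by about 3 mm on where the tins stood. I used the wrist camera before each first grasp to settle it.

No check failed.

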